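# Put the sharpening stones away in their boxes

## Task

Pick the two sharpening stones out from the other blocks on the bench and box them: lay the long orange stone flat in the long dark walnut box and the short white stone flat in the short red-brown box, then close each box with the lid of the same wood, sitting squarely on its rim. The stones are brittle, so lower them into place rather than dropping them, and leave the cork block, the blue sanding block and the oil bottle where they are.

Things in the scene. Friction and masses are not known exactly. Their poses are not given: they have to be found in the camera images.
- orange_stone: The long sharpening stone, orange, a plain rectangular block 36 mm (its x) by 130 mm (its y), 22 mm thick, about 240 g, lying flat. Origin: centre of the underside; y along its length, z up. Either end may lead.
- white_stone: The short sharpening stone, white, a plain rectangular block 36 mm (its x) by 95 mm (its y), 22 mm thick, about 180 g, lying flat. Origin: centre of the underside; y along its length, z up. Either end may lead.
- walnut_box: Base of the orange stone's box: loose, dark brown walnut wood, 74 mm (its x) by 168 mm (its y), 20 mm high. Recess on top, lined with dark green felt, 48 by 142 mm, 10 mm deep (floor 10 mm above the bench); rim 13 mm wide. The stone lies in it with 6 mm of play all round and stands 12 mm above the rim. Origin: centre of the underside; y along its length, z up.
- walnut_lid: Lid of the orange stone's box: dark brown walnut wood, two thin brass strips across its top, lying open side down; 62 mm (its x) by 156 mm (its y), 21 mm high, 70 g. Hollow: inside 54 by 148 mm, 16 mm deep. Closed, it is centred over the base and rests on its rim, lid origin 20 mm above base origin, the stone inside. Origin: centre of its open underside; y along its length, z up.
- red_box: Base of the white stone's box: loose, red-brown cherry wood, 74 mm (its x) by 133 mm (its y), 20 mm high. Recess on top, lined with dark green felt, 48 by 107 mm, 10 mm deep (floor 10 mm above the bench); rim 13 mm wide. The stone lies in it with 6 mm of play all round and stands 12 mm above the rim. Origin: centre of the underside; y along its length, z up.
- red_lid: Lid of the white stone's box: red-brown cherry wood, two thin brass strips across its top, lying open side down; 62 mm (its x) by 121 mm (its y), 21 mm high, 70 g. Hollow: inside 54 by 113 mm, 16 mm deep. Closed, it is centred over the base and rests on its rim, lid origin 20 mm above base origin, the stone inside. Origin: centre of its open underside; y along its length, z up.
- cork_block: Bystander: loose cork sanding block, 60 mm (x) by 110 mm (y), 35 mm high. Origin: centre of the underside.
- sanding_block: Bystander: loose blue sanding block with a brown-red abrasive edge, 42 mm (x) by 125 mm (y), 24 mm high. Origin: centre of the underside.
- oil_bottle: Bystander: amber bottle of honing oil with black cap standing at the far side of the work, 48 mm in diameter, 110 mm high. Origin: centre of the underside.

How it is judged:
By the outcome, as a careful person would: the job done as asked, in the order asked, and still so for the second after the job is handed in, with the robot touching nothing.
It also fails if it takes over 99 s, if anything falls off the work surface, if the arm or the gripper's body presses on something with over 40 N, if the wrist force passes 120 N, or if a joint passes its speed limit or range.

## Robot

A 6-joint arm with a two-finger parallel gripper is mounted at the origin on the work surface. World frame = base frame: x ahead of the robot, y to its left, z up, the work surface at z = 0. Lengths are in mm, angles in rad, forces in N, time in s.
With the tool pointing down it reaches from about 400 to 825 mm from the base axis. Payload 7 kg.
Tool frame: the origin (TCP) lies midway between the tips of the shut fingers; the grasp point (between the pads) lies 19 mm behind it (grip_depth is the distance from the TCP to the grasp point, in mm); z points along the fingers, y is the line along which they close (so a half turn about z gives the same grasp; the last joint's range is limited). The gripper opens to 88 mm and grips with 3 to 60 N. Pads are 19 mm wide; open, the fingers measure 130 mm over their backs; the gripper's body (78 mm by 193 mm) begins 47 mm behind the grasp point.
Start: joints at [-0.87, 0.359, 0.012, 0, -1.224, -0.288], TCP at [270.765, -618.289, 226.561] pointing down, gripper open.
Joint ranges: [-3.07, 3.07], [-1.43, 2.12], [-1.02, 1.25], [-3.03, 1.67], [-3.05, -0], [-3.03, 3.03]. Speed limits (rad/s): [2.39, 2.39, 3.01, 3.14, 3.14, 3.14].

## Interface

Orientations are given as a unit quaternion [w, x, y, z].
In Python, from rig import * gives the robot as it stands.
- The arm moves only by the tool play_rows, never from a script. Its argument "motion" is a list that holds one entry, the list of rows, each a list of 7 numbers: the turn, a rotation vector about the tool's x, y, z in units of 5 degrees (1.0 is 5 degrees), then the shift along the tool's x, y, z in units of 40 mm (1.0 is 40 mm), then the closure, from -1 (fully open) to 1 (shut). A call has exactly 8 rows; each row is the pose to reach, as a shift and turn from the pose commanded when the call began, along the tool's axes at that moment; what a row does not reach only later rows make up. A row lasts 1/12 s, in which the tool goes at most 41.7 mm and 7.16 degrees, less where a joint would pass 70% of its speed; a pose out of reach is approached as far as the arm can. A call with a gripper value outside its range is refused whole. The fingers move at their own pace and stop on an object; "grip_force" is the grip in N (left out, the last holds). Time passes only in rows, so rows that repeat a pose let the fingers close, or fill a call up. It gives the time, the measured TCP pose, the force, the opening and the grip force at its end, in the units of the state.
- get_obs(): the state, without advancing time (a new reading comes with each control period).
- get_image(name): name is "scene" or "top"; returns (picture, depth): 420x560x3 uint8, blue, green, red; 420x560 float32, mm along the optical axis (not along the pixel's ray), 0 where there is no reading.
- camera_info(name): a dict with "fx", "fy", "cx", "cy" (pixels), "rvec" (rotation vector, rad) and "tvec" (3), from world to camera coordinates, as OpenCV has them. Camera axes: x right, y down, z forward; pixel columns grow to the right and rows downward; lengths in mm; the calibration is good to about 2 mm. A picture is of the moment at which its call begins. camera_info takes no time and is no camera call.
- finish_job(): hands the job in; it is judged then, once.
Trained networks look in the newest picture that a camera, given by its name, has taken for a name from the list of things; names that differ only in an ending like _2 or _b are one class to them, and where a whole thing is asked for, a point or a joint stands for the part that bears it (a point fixed in the world has none). Each returns a list of dicts, best first, with "p" (0 to 1); they miss things now and then, are a little off and sometimes report something else, mostly with a low value. They report only what shows in the picture. A call takes as long as a camera call.
- find_in(query, camera): "rect" ([left, top, right, bottom] in pixels, round what is visible of it).
- regions_of(query, camera): "region" (420x560 bool, what is visible of it) and "rect" ([left, top, right, bottom] in pixels, round what is visible of it).
The state is a dict: "time_s": time; "qpos": joint angles; "qd": joint speeds; "joint_efforts": joint torques, N m; "tool_pos": TCP position; "eef_rot": TCP orientation; "force": force on the tool from outside, world axes, zero at the start; "wrist_torque": the same for the moment, N m; "opening": opening from 0.0 (shut) to 1.0 (fully open); "gripper_force": force on a finger pad.
Only numpy, scipy, OpenCV 4.12 (cv2) and the standard library are available. Lean on these libraries where they do the work, as an engineer would, in place of code of your own. Each camera call takes 0.05 s, during which the arm holds its last target. There are 200 camera calls.

## Working session

There is one attempt and no reset: what is moved stays moved. The work goes in short steps, Python scripts to look and compute and a tool call to move; the robot and the scene stay as the last step left them, time stands still between calls to the robot, and variables do not carry over. Pictures are saved under pics/ and viewed, at most 14 in all, crops included, and the job is handed in when it is done.

Besides the shell and the picture viewer there is one more tool, called after ">>>" by a JSON object that holds its "op" and its "data", one argument or row to a line. play_rows: Moves the arm, as the interface text tells. Its arguments: {"type":"object","properties":{"motion":{"type":"array","items":{"type":"array","items":{"type":"array","items":{"type":"number"}}}},"grip_force":{"type":"number"}},"required":["motion"]}

```bash
mkdir -p pics; ls; python3 - <<'E'
from rig import *
import cv2
for n in ("scene","top"):
    im,d=get_image(n); cv2.imwrite(f"pics/{n}0.png",im)
    print(n,camera_info(n))
print(get_obs())
E
```

```text
pics
scene {'fx': 469.4857000389934, 'fy': 469.4857000389934, 'cx': 279.9899306622119, 'cy': 210.18991213759207, 'rvec': array([ 1.27131117,  2.49157007, -0.69814114]), 'tvec': array([ 358.95884339, -411.18854993, 1272.64247239])}
top {'fx': 380.2448151561972, 'fy': 380.2448151561972, 'cx': 277.888208818162, 'cy': 207.23163480270318, 'rvec': array([ 2.198839  , -2.1348567 ,  0.16115538]), 'tvec': array([-25.71117743, 614.94859067, 772.93237788])}
{'time_s': 0.1, 'qpos': array([-8.69896207e-01,  3.59307830e-01,  1.11713422e-02, -3.02461203e-04,
       -1.22409925e+00, -2.88061193e-01]), 'qd': array([-0.00037748, -0.00099898,  0.00214797, -0.00092687,  0.00211622,
        0.00152376]), 'joint_efforts': array([-1.54859819e-03, -5.84162307e+01,  2.93747646e+01,  7.01549158e+00,
        1.01509859e-02, -7.19236323e-05]), 'tool_pos': array([ 270.598093  , -617.9200843 ,  225.73135829]), 'eef_rot': array([-2.16390831e-04, -2.04906244e-01,  9.78781331e-01,  7.00977075e-04]), 'force': array([-0.87972525,  0.58668694,  0.00766563]), 'wrist_torque': array([-0.02963151,  0.01023359,  0.01164767]), 'gripper_force': 0.0, 'opening': 0.9977861441735657}
```

View pics/top0.png

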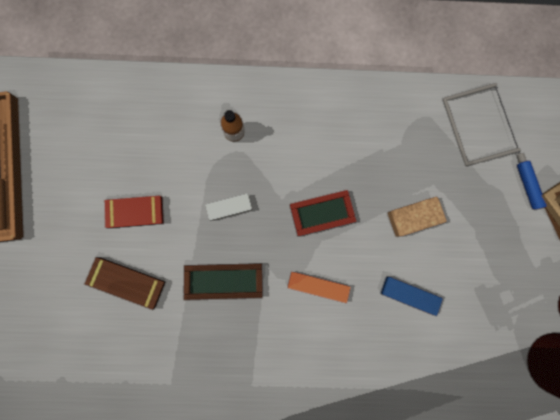

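View pics/scene0.png

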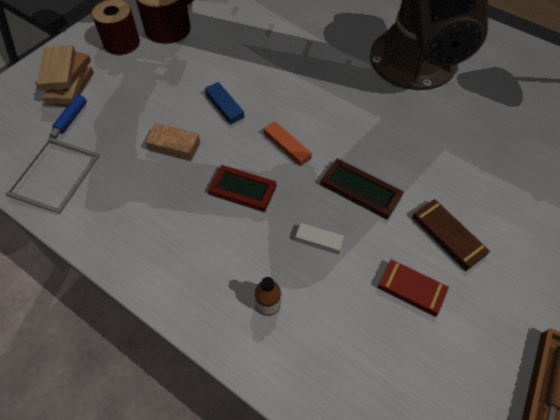

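```bash
cat > h.py <<'E'
from rig import *
import numpy as np, cv2
from scipy.spatial.transform import Rotation as R
def cam(n):
    c=camera_info(n); return c,cv2.Rodrigues(c["rvec"])[0],np.asarray(c["tvec"])
def world(n,d,mask):
    c,Rm,t=cam(n); v,u=np.nonzero(mask&(d>0)); z=d[v,u]
    P=np.c_[(u-c["cx"])/c["fx"]*z,(v-c["cy"])/c["fy"]*z,z]
    return (P-t)@Rm          # R^T (P-t)
def rect(P):
    (cx,cy),(w,h),a=cv2.minAreaRect(P[:,:2].astype(np.float32))
    if w>h: w,h,a=h,w,a+90
    # a: direction of w (x) axis; long axis = a+90
    return np.array([cx,cy,w,h,(a+90)%180])
def measure(name,cams=("top","scene"),pick=None,pr=True,tol=4):
    out={}
    for n in cams:
        im,d=get_image(n)
        for k,r in enumerate(regions_of(name,n)[:3]):
            P=world(n,d,r["region"])
            if len(P)<50: continue
            zt=np.percentile(P[:,2],85)
            T=P[abs(P[:,2]-zt)<tol]
            q=rect(T); 
            c,Rm,t=cam(n)
            col=np.round(im[r["region"]].mean(0))
            if pr: print(name,n,k,"p%.2f"%r["p"],"px",np.round(r["rect"]),"n",len(T),"ztop %.1f"%np.median(T[:,2]),"rect",np.round(q,1),"med",np.round(np.median(T[:,:2],0),1),"bgr",col)
            out[(n,k)]=q
    return out
E
python3 - <<'E'
from h import *
for n in "orange_stone white_stone walnut_box walnut_lid red_box red_lid cork_block sanding_block oil_bottle".split(): measure(n)
E
```

```text
orange_stone top 0 p0.74 px [288. 276. 349. 302.] n 994 ztop 22.3 rect [448.5 -98.8  35.9 129.7  77.2] med [448.4 -98.1] bgr [ 66. 101. 166.]
orange_stone scene 0 p0.70 px [262. 123. 309. 165.] n 643 ztop 20.1 rect [450.9 -99.6  37.4 130.8  76.8] med [451.7 -96.7] bgr [ 32.  52. 104.]
white_stone top 0 p0.61 px [203. 195. 252. 222.] n 685 ztop 22.1 rect [615.6 100.8  36.1  94.  106.8] med [615.4 100.2] bgr [166. 172. 170.]
white_stone scene 0 p0.57 px [297. 225. 343. 252.] n 714 ztop 20.6 rect [617.5 100.4  37.2  94.8 107.1] med [617.9 100.9] bgr [109. 114. 117.]
walnut_box top 0 p0.58 px [183. 262. 263. 307.] n 1221 ztop 20.2 rect [455.2 106.1  73.9 166.5  93.1] med [454.1 107.4] bgr [44. 55. 57.]
walnut_box scene 0 p0.87 px [322. 158. 398. 216.] n 1014 ztop 18.3 rect [457.5 105.1  77.6 168.3  92.7] med [464.7 108.7] bgr [17. 23. 28.]
walnut_lid top 0 p0.76 px [ 85. 253. 167. 310.] n 2155 ztop 21.3 rect [446.6 314.1  62.3 156.6  71.4] med [446.4 313.6] bgr [44. 63. 90.]
walnut_lid scene 0 p0.71 px [411. 200. 488. 272.] n 1863 ztop 19.7 rect [448.3 313.2  64.5 155.1  71.5] med [449.9
[... 1047 characters left out ...]
 px [380. 276. 443. 316.] n 1087 ztop 24.1 rect [ 435.2 -299.    41.5  124.9   69.9] med [ 435.1 -298.8] bgr [112.  76.  49.]
sanding_block scene 0 p0.98 px [206.  81. 243. 123.] n 598 ztop 21.8 rect [ 437.9 -299.5   42.5  127.3   70.3] med [ 439.4 -297.6] bgr [66. 41. 25.]
oil_bottle top 0 p0.86 px [220. 108. 246. 143.] n 101 ztop 110.1 rect [789.1  97.5  21.5  21.8  77.9] med [789.2  97.1] bgr [48. 61. 78.]
oil_bottle top 1 p0.45 px [379. 275. 443. 315.] n 1087 ztop 24.2 rect [ 435.3 -298.6   41.6  124.6   69.9] med [ 434.9 -298.7] bgr [112.  76.  48.]
oil_bottle scene 0 p0.84 px [254. 279. 287. 316.] n 101 ztop 107.8 rect [791.8  97.4  21.3  22.   95.4] med [792.8  97.7] bgr [34. 43. 57.]
```

The top view shows the orange stone at (319,287), white stone (229,207), walnut box (223,282), red box (323,213), walnut lid (125,283), red lid (134,212), cork (418,216), blue block (411,296) and bottle (232,125). The scene view shows the same objects. Measured sizes and heights match the text within about 2 mm, and the two views agree. Next is a helper that computes moves in tool units.

```bash
cat >> h.py <<'E'
def go(x,y,z,ydeg):
    o=get_obs(); w,a,b,c=o["eef_rot"]; R0=R.from_quat([a,b,c,w])
    t=np.radians(ydeg); yv=np.array([np.cos(t),np.sin(t),0]); zv=np.array([0,0,-1.])
    Rt=R.from_matrix(np.c_[np.cross(yv,zv),yv,zv])
    rv=(R0.inv()*Rt).as_rotvec(degrees=True)/5
    s=R0.inv().apply(np.array([x,y,z])-o["tool_pos"])/40
    print("t %.2f"%o["time_s"],"pos",np.round(o["tool_pos"],1),"F",np.round(o["force"],1),"op %.3f gf %.1f"%(o["opening"],o["gripper_force"]))
    print("turn",np.round(rv,2),"shift",np.round(s,2),"rows>=%.1f"%max(np.linalg.norm(s)*40/41.7,np.linalg.norm(rv)*5/7.16))
E
python3 -c "
from h import *
go(449.5,-99,110,167)"
```

```text
t 1.90 pos [ 270.8 -618.3  226.6] F [ 0.5 -0.3 -0.5] op 0.997 gf 0.0
turn [ -0.     0.   -10.67] shift [-9.3  10.1   2.91] rows>=13.5
```

>>> {"op": "play_rows", "data": {
  "motion": [
    [[0, 0, -0.4, -0.3, 0.33, 0.05, -1], [0, 0, -1.1, -0.9, 1.0, 0.2, -1], [0, 0, -1.8, -1.55, 1.7, 0.4, -1], [0, 0, -2.5, -2.2, 2.4, 0.6, -1], [0, 0, -3.2, -2.85, 3.1, 0.8, -1], [0, 0, -3.9, -3.5, 3.8, 1.0, -1], [0, 0, -4.6, -4.15, 4.5, 1.2, -1], [0, 0, -5.3, -4.8, 5.2, 1.4, -1]]
  ],
  "grip_force": 20
}}

```text
time_s: 2.57
tool_pos: [363.5, -349.1, 170.5]
eef_rot: [0.0, -0.425, 0.905, -0.0]
force: [1.2, 1.5, 0.1]
opening: 1.004
gripper_force: 0.0
```

```bash
python3 -c "
from h import *
go(449.5,-99,110,167)"
```

```text
t 2.57 pos [ 363.5 -349.1  170.5] F [1.2 1.5 0.1] op 1.004 gf 0.0
turn [-0.01  0.   -5.34] shift [-6.19  2.34  1.51] rows>=6.5
```

>>> {"op": "play_rows", "data": {
  "motion": [
    [[0, 0, -0.8, -0.9, 0.34, 0.2, -1], [0, 0, -1.6, -1.85, 0.7, 0.45, -1], [0, 0, -2.5, -2.8, 1.06, 0.7, -1], [0, 0, -3.3, -3.75, 1.42, 0.9, -1], [0, 0, -4.1, -4.7, 1.78, 1.15, -1], [0, 0, -4.8, -5.6, 2.12, 1.35, -1], [0, 0, -5.3, -6.15, 2.32, 1.5, -1], [0, 0, -5.34, -6.19, 2.34, 1.51, -1]]
  ]
}}

```text
time_s: 3.23
tool_pos: [451.2, -97.5, 109.6]
eef_rot: [0.0, -0.624, 0.781, -0.0]
force: [0.1, 0.6, 0.8]
opening: 1.001
gripper_force: 0.0
```

```bash
python3 -c "
from h import *
go(449.5,-99,13,167)"
```

```text
t 3.23 pos [451.2 -97.5 109.6] F [0.1 0.6 0.8] op 1.001 gf 0.0
turn [-0.    0.    0.04] shift [0.05 0.03 2.42] rows>=2.3
```

>>> {"op": "play_rows", "data": {
  "motion": [
    [[0, 0, 0, 0.03, 0.02, 0.6, -1], [0, 0, 0, 0.04, 0.03, 1.3, -1], [0, 0, 0, 0.05, 0.03, 1.9, -1], [0, 0, 0, 0.05, 0.03, 2.25, -1], [0, 0, 0, 0.05, 0.03, 2.42, -1], [0, 0, 0, 0.05, 0.03, 2.42, -1], [0, 0, 0, 0.05, 0.03, 2.42, -1], [0, 0, 0, 0.05, 0.03, 2.42, -1]]
  ]
}}

```text
time_s: 3.9
tool_pos: [449.2, -102.4, 14.4]
eef_rot: [0.001, -0.621, 0.783, -0.0]
force: [0.4, 0.7, 0.7]
opening: 0.999
gripper_force: 0.0
```

```bash
python3 -c "
from h import *
go(449.5,-99,13,167)
import cv2
cv2.imwrite('pics/s1.png',cv2.resize(get_image('scene')[0][80:220,200:400],(800,560)))"
```

```text
t 3.90 pos [ 449.2 -102.4   14.4] F [0.4 0.7 0.7] op 0.999 gf 0.0
turn [-0.02  0.01 -0.03] shift [-0.08  0.01  0.03] rows>=0.1
```

View pics/s1.png

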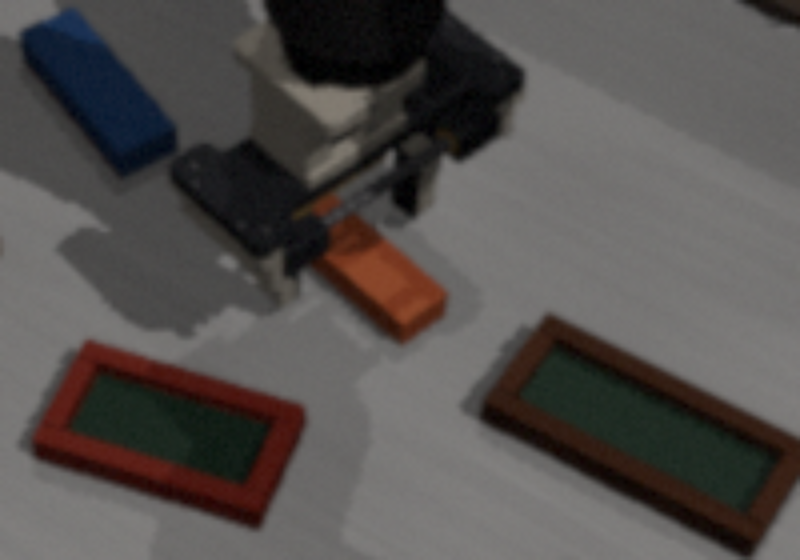

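The fingers straddle the orange stone, which sits at crop (350,260). I'll make a small correction and close.

>>> {"op": "play_rows", "data": {
  "motion": [
    [[0, 0, 0, -0.08, 0.01, 0.03, -1], [0, 0, 0, -0.08, 0.01, 0.03, -1], [0, 0, 0, -0.08, 0.01, 0.03, 1], [0, 0, 0, -0.08, 0.01, 0.03, 1], [0, 0, 0, -0.08, 0.01, 0.03, 1], [0, 0, 0, -0.08, 0.01, 0.03, 1], [0, 0, 0, -0.08, 0.01, 0.03, 1], [0, 0, 0, -0.08, 0.01, 0.03, 1]]
  ],
  "grip_force": 25
}}

```text
time_s: 4.62
tool_pos: [448.7, -99.2, 12.1]
eef_rot: [-0.0, -0.621, 0.783, 0.0]
force: [0.8, -0.4, -0.7]
opening: 0.609
gripper_force: 0.0
```

```bash
python3 -c "
from h import *
go(449.5,-99,60,167)"
```

```text
t 4.62 pos [448.7 -99.2  12.1] F [ 0.8 -0.4 -0.7] op 0.609 gf 0.0
turn [ 0.   -0.   -0.03] shift [-0.01 -0.02 -1.2 ] rows>=1.1
```

>>> {"op": "play_rows", "data": {
  "motion": [
    [[0, 0, 0, 0, 0, 0, 1], [0, 0, 0, 0, 0, 0, 1], [0, 0, 0, 0, 0, 0, 1], [0, 0, 0, 0, 0, 0, 1], [0, 0, 0, 0, 0, 0, 1], [0, 0, 0, 0, 0, 0, 1], [0, 0, 0, 0, 0, -0.1, 1], [0, 0, 0, 0, 0, -0.25, 1]]
  ]
}}

```text
time_s: 5.28
tool_pos: [447.9, -99.2, 21.9]
eef_rot: [-0.001, -0.621, 0.783, 0.0]
force: [-0.6, 0.7, -1.7]
opening: 0.409
gripper_force: 25.0
```

```bash
python3 -c "
from h import *
go(457,105.7,60,183)"
```

```text
t 5.28 pos [447.9 -99.2  21.9] F [-0.6  0.7 -1.7] op 0.409 gf 25.0
turn [ 0.02 -0.   -3.23] shift [-5.04  0.95 -0.95] rows>=5.0
```

>>> {"op": "play_rows", "data": {
  "motion": [
    [[0, 0, -0.1, -0.1, 0.02, -0.5, 1], [0, 0, -0.4, -0.6, 0.1, -0.95, 1], [0, 0, -0.9, -1.4, 0.25, -0.95, 1], [0, 0, -1.5, -2.4, 0.45, -0.95, 1], [0, 0, -2.1, -3.4, 0.65, -0.95, 1], [0, 0, -2.7, -4.3, 0.82, -0.95, 1], [0, 0, -3.1, -4.9, 0.93, -0.95, 1], [0, 0, -3.23, -5.04, 0.95, -0.95, 1]]
  ]
}}

```text
time_s: 5.95
tool_pos: [458.5, 109.6, 61.1]
eef_rot: [-0.001, 0.727, -0.686, 0.0]
force: [1.2, 0.6, -2.2]
opening: 0.404
gripper_force: 25.0
```

>>> {"op": "play_rows", "data": {
  "motion": [
    [[0, 0, 0, 0, 0, 0.1, 1], [0, 0, 0, 0, 0, 0.2, 1], [0, 0, 0, 0, 0, 0.3, 1], [0, 0, 0, 0, 0, 0.35, 1], [0, 0, 0, 0, 0, 0.35, 1], [0, 0, 0, 0, 0, 0.35, 1], [0, 0, 0, 0, 0, 0.35, 1], [0, 0, 0, 0, 0, 0.35, 1]]
  ]
}}

```text
time_s: 6.62
tool_pos: [457.7, 105.5, 46.3]
eef_rot: [-0.0, 0.725, -0.689, 0.0]
force: [-1.3, -0.5, -2.9]
opening: 0.41
gripper_force: 25.0
```

```bash
python3 -c "
from h import *
import cv2
c,Rm,t=cam('scene')
im,d=get_image('scene')
rs=regions_of('orange_stone','scene')
for r in rs[:1]:
    P=world('scene',d,r['region']); print(r['p'],np.round(np.percentile(P,[2,50,98],axis=0),1))
cv2.imwrite('pics/s2.png',cv2.resize(im[100:240,260:460],(800,560)))
go(456.3,105.7,23.5,183)"
```

```text
0.54 [[440.  133.2  35.4]
 [464.3 152.2  53.7]
 [476.3 169.8  57.8]]
t 6.72 pos [457.7 105.8  46.3] F [-0.  -0.6 -2. ] op 0.406 gf 25.0
turn [-0.  0. -0.] shift [0.   0.04 0.57] rows>=0.5
```

View pics/s2.png

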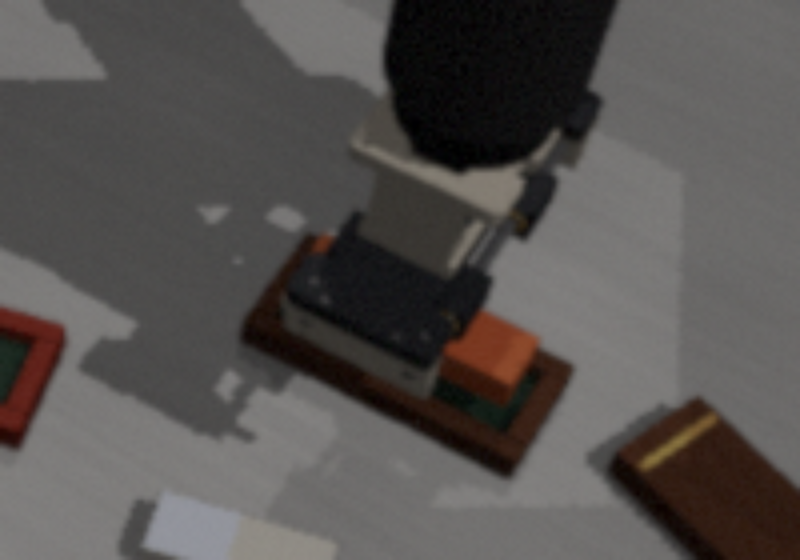

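The stone is held level over the walnut recess, with its near end at crop (495,350) and the box rim around it. Lowering.

>>> {"op": "play_rows", "data": {
  "motion": [
    [[0, 0, 0, 0, 0.03, 0.15, 1], [0, 0, 0, 0, 0.03, 0.3, 1], [0, 0, 0, 0, 0.03, 0.42, 1], [0, 0, 0, 0, 0.03, 0.5, 1], [0, 0, 0, 0, 0.03, 0.55, 1], [0, 0, 0, 0, 0.03, 0.58, 1], [0, 0, 0, 0, 0.03, 0.59, 1], [0, 0, 0, 0, 0.03, 0.59, 1]]
  ]
}}

```text
time_s: 7.38
tool_pos: [456.4, 105.8, 22.5]
eef_rot: [0.0, 0.725, -0.688, -0.0]
force: [0.0, -0.7, -1.2]
opening: 0.408
gripper_force: 25.0
```

```bash
python3 -c "
from h import *
go(456.3,105.7,22.1,183)"
```

```text
t 7.38 pos [456.4 105.8  22.5] F [ 0.  -0.7 -1.2] op 0.408 gf 25.0
turn [ 0. -0.  0.] shift [0.   0.   0.01] rows>=0.0
```

>>> {"op": "play_rows", "data": {
  "motion": [
    [[0, 0, 0, 0, 0, 0.01, 1], [0, 0, 0, 0, 0, 0.02, 1], [0, 0, 0, 0, 0, 0.02, 1], [0, 0, 0, 0, 0, 0.02, 1], [0, 0, 0, 0, 0, 0.02, -0.3], [0, 0, 0, 0, 0, 0.02, -0.3], [0, 0, 0, 0, 0, 0.02, -0.3], [0, 0, 0, 0, 0, 0.02, -0.3]]
  ]
}}

```text
time_s: 8.05
tool_pos: [456.4, 105.8, 21.8]
eef_rot: [-0.0, 0.725, -0.688, 0.0]
force: [-1.1, -1.1, -0.0]
opening: 0.626
gripper_force: 0.0
```

>>> {"op": "play_rows", "data": {
  "motion": [
    [[0, 0, 0, 0, 0, 0, -0.3], [0, 0, 0, 0, 0, -0.2, -0.3], [0, 0, 0, 0, 0, -0.7, -1], [0, 0, 0, 0, 0, -1.3, -1], [0, 0, 0, 0, 0, -1.6, -1], [0, 0, 0, 0, 0, -1.8, -1], [0, 0, 0, 0, 0, -1.8, -1], [0, 0, 0, 0, 0, -1.8, -1]]
  ]
}}

```text
time_s: 8.72
tool_pos: [456.3, 105.8, 93.9]
eef_rot: [-0.0, 0.725, -0.688, -0.0]
force: [-0.7, -0.5, 0.2]
opening: 0.984
gripper_force: 0.0
```

```bash
python3 -c "
from h import *
go(616.3,100.6,95,197)
measure('walnut_box'); measure('orange_stone')"
```

```text
t 8.72 pos [456.3 105.8  93.9] F [-0.7 -0.5  0.2] op 0.984 gf 0.0
turn [-0.01  0.01 -2.8 ] shift [ 0.34 -3.99 -0.03] rows>=3.8
walnut_box top 0 p0.79 px [231. 261. 266. 300.] n 487 ztop 20.3 rect [457.6  56.7  66.3  71.9   2. ] med [456.2  44. ] bgr [45. 60. 84.]
walnut_box scene 0 p0.90 px [320. 165. 403. 217.] n 721 ztop 18.3 rect [457.  105.2  76.1 167.7  92.7] med [482.4 132.3] bgr [22. 29. 44.]
orange_stone top 0 p0.84 px [230. 274. 254. 291.] n 382 ztop 32.3 rect [459.1  65.4  35.3  46.4  91.6] med [459.8  65.1] bgr [ 71. 111. 179.]
orange_stone scene 0 p0.72 px [142. 123. 200. 163.] n 906 ztop 33.0 rect [ 609.5 -311.7   61.3  109.5  109.6] med [ 609.8 -310. ] bgr [ 57.  79. 106.]
orange_stone scene 1 p0.60 px [334. 170. 392. 206.] n 531 ztop 30.6 rect [459.  105.6  38.1 129.4  94.4] med [464.2 130.3] bgr [26. 45. 95.]
```

>>> {"op": "play_rows", "data": {
  "motion": [
    [[0, 0, -0.2, 0.03, -0.3, 0, -1], [0, 0, -0.7, 0.08, -1.0, 0, -1], [0, 0, -1.2, 0.15, -1.8, 0, -1], [0, 0, -1.8, 0.22, -2.6, 0, -1], [0, 0, -2.4, 0.3, -3.4, 0, -1], [0, 0, -2.7, 0.33, -3.85, 0, -1], [0, 0, -2.8, 0.34, -3.99, 0, -1], [0, 0, -2.8, 0.34, -3.99, 0, -1]]
  ]
}}

```text
time_s: 9.78
tool_pos: [617.2, 100.2, 92.6]
eef_rot: [0.001, 0.804, -0.595, -0.0]
force: [0.3, 0.0, 0.2]
opening: 1.001
gripper_force: 0.0
```

```bash
python3 -c "
from h import *
go(615.0,100.6,12.5,197)
measure('walnut_box'); measure('orange_stone')"
```

```text
t 9.78 pos [617.2 100.2  92.6] F [0.3 0.  0.2] op 1.001 gf 0.0
turn [ 0.02 -0.   -0.01] shift [-0.03  0.05  2.  ] rows>=1.9
walnut_box top 0 p0.87 px [184. 262. 265. 302.] n 1187 ztop 20.2 rect [455.1 106.1  73.9 166.3  92.9] med [454.3 105.9] bgr [54. 70. 95.]
walnut_box scene 0 p0.91 px [350. 171. 401. 218.] n 521 ztop 18.5 rect [455.8 134.   76.7 110.   92.5] med [465.6 154.9] bgr [27. 36. 55.]
walnut_box scene 1 p0.65 px [204.  80. 243. 124.] n 578 ztop 21.8 rect [ 438.  -299.    42.6  125.1   70.3] med [ 439.7 -297.9] bgr [63. 39. 24.]
walnut_box scene 2 p0.25 px [209. 165. 276. 211.] n 885 ztop 17.9 rect [ 611.4 -106.5   75.6  134.1  105.7] med [ 613.8 -104.4] bgr [19. 24. 43.]
orange_stone top 0 p0.92 px [193. 277. 254. 292.] n 1012 ztop 32.3 rect [456.8 105.9  36.  128.   93.1] med [457.3 105.5] bgr [ 80. 124. 194.]
orange_stone scene 0 p0.68 px [350. 178. 394. 206.] n 526 ztop 30.4 rect [457.5 128.3  38.6  83.7  93.5] med [458.  129.9] bgr [ 38.  62. 119.]
```

>>> {"op": "play_rows", "data": {
  "motion": [
    [[0, 0, 0, -0.03, 0.04, 0.5, -1], [0, 0, 0, -0.03, 0.04, 1.1, -1], [0, 0, 0, -0.03, 0.04, 1.6, 0], [0, 0, 0, -0.03, 0.04, 1.9, 0], [0, 0, 0, -0.03, 0.04, 2.0, 0], [0, 0, 0, -0.03, 0.04, 2.0, 0], [0, 0, 0, -0.03, 0.04, 2.0, 0], [0, 0, 0, -0.03, 0.04, 2.0, 0]]
  ]
}}

```text
time_s: 10.85
tool_pos: [615.5, 101.6, 15.0]
eef_rot: [-0.001, 0.804, -0.595, 0.001]
force: [-0.5, 0.5, 1.0]
opening: 0.606
gripper_force: 0.0
```

```bash
python3 -c "
from h import *
go(615.2,100.8,12.5,196.8)"
```

```text
t 10.85 pos [615.5 101.6  15. ] F [-0.5  0.5  1. ] op 0.606 gf 0.0
turn [-0.02  0.    0.04] shift [0.02 0.01 0.06] rows>=0.1
```

>>> {"op": "play_rows", "data": {
  "motion": [
    [[0, 0, 0, 0.02, 0.01, 0.03, 0], [0, 0, 0, 0.02, 0.01, 0.05, 1], [0, 0, 0, 0.02, 0.01, 0.05, 1], [0, 0, 0, 0.02, 0.01, 0.05, 1], [0, 0, 0, 0.02, 0.01, 0.05, 1], [0, 0, 0, 0.02, 0.01, 0.05, 1], [0, 0, 0, 0.02, 0.01, 0.05, 1], [0, 0, 0, 0.02, 0.01, 0.05, 1]]
  ]
}}

```text
time_s: 11.52
tool_pos: [614.7, 100.4, 12.2]
eef_rot: [-0.0, 0.804, -0.595, 0.0]
force: [-1.7, -0.6, 5.9]
opening: 0.407
gripper_force: 25.0
```

```bash
python3 -c "
from h import *
go(609,-105.6,65,195.7)"
```

```text
t 11.52 pos [614.7 100.4  12.2] F [-1.7 -0.6  5.9] op 0.407 gf 25.0
turn [-0.01 -0.    0.26] shift [ 4.88  1.64 -1.32] rows>=5.1
```

Gripped at TCP z of about 12.2, so the box placement height is about 22.2.

>>> {"op": "play_rows", "data": {
  "motion": [
    [[0, 0, 0, 0, 0, -0.4, 1], [0, 0, 0, 0.1, 0.03, -1.0, 1], [0, 0, 0.05, 0.7, 0.24, -1.32, 1], [0, 0, 0.1, 1.6, 0.54, -1.32, 1], [0, 0, 0.15, 2.6, 0.87, -1.32, 1], [0, 0, 0.2, 3.6, 1.2, -1.32, 1], [0, 0, 0.26, 4.5, 1.51, -1.32, 1], [0, 0, 0.26, 4.88, 1.64, -1.32, 1]]
  ]
}}

```text
time_s: 12.18
tool_pos: [607.3, -109.4, 63.9]
eef_rot: [0.001, 0.796, -0.605, -0.001]
force: [0.5, -0.4, -1.2]
opening: 0.411
gripper_force: 25.0
```

>>> {"op": "play_rows", "data": {
  "motion": [
    [[0, 0, 0, 0, 0, 0.1, 1], [0, 0, 0, 0, 0, 0.3, 1], [0, 0, 0, 0, 0, 0.45, 1], [0, 0, 0, 0, 0, 0.5, 1], [0, 0, 0, 0, 0, 0.5, 1], [0, 0, 0, 0, 0, 0.5, 1], [0, 0, 0, 0, 0, 0.5, 1], [0, 0, 0, 0, 0, 0.5, 1]]
  ]
}}

```text
time_s: 12.85
tool_pos: [609.1, -105.0, 44.9]
eef_rot: [-0.0, 0.797, -0.604, 0.0]
force: [-0.2, 0.3, -1.1]
opening: 0.405
gripper_force: 25.0
```

```bash
python3 -c "
from h import *
import cv2
measure('white_stone'); measure('red_box')
go(609,-105.6,22.7,195.7)
cv2.imwrite('pics/s3.png',cv2.resize(get_image('scene')[0][100:240,140:340],(800,560)))"
```

```text
white_stone scene 0 p0.88 px [243. 176. 262. 192.] n 171 ztop 52.6 rect [604.5 -75.5  33.8  35.   15.3] med [604.7 -72.4] bgr [111. 116. 119.]
red_box top 0 p0.71 px [293. 221. 316. 240.] n 137 ztop 20.2 rect [571.9 -64.9  26.4  40.9  91.6] med [569.8 -59.4] bgr [ 73.  85. 149.]
t 13.25 pos [ 608.8 -105.5   44.6] F [-0.2  0.3 -1.6] op 0.406 gf 25.0
turn [-0.  0. -0.] shift [ 0.   -0.01  0.55] rows>=0.5
```

View pics/s3.png

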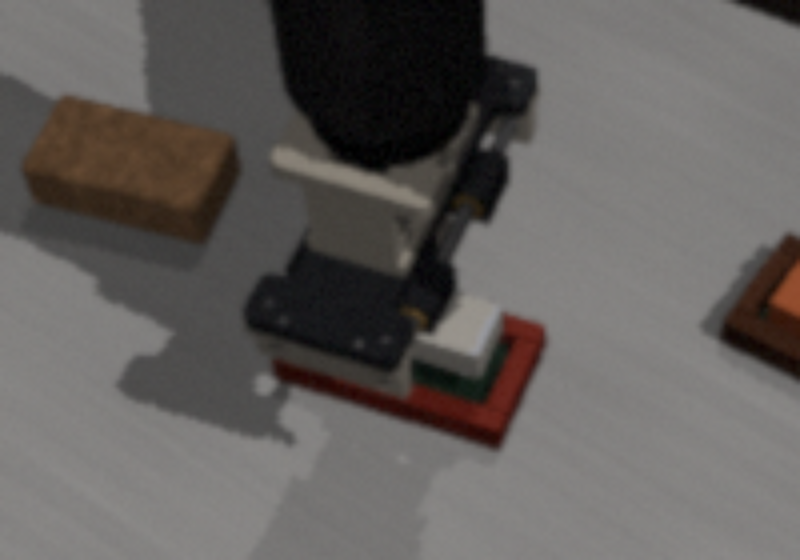

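The white stone is over the red box recess, with its end at crop (465,340) inside the felt. Lowering.

>>> {"op": "play_rows", "data": {
  "motion": [
    [[0, 0, 0, 0, 0, 0.15, 1], [0, 0, 0, 0, 0, 0.28, 1], [0, 0, 0, 0, 0, 0.4, 1], [0, 0, 0, 0, 0, 0.47, 1], [0, 0, 0, 0, 0, 0.51, 1], [0, 0, 0, 0, 0, 0.53, 1], [0, 0, 0, 0, 0, 0.54, 1], [0, 0, 0, 0, 0, 0.54, 1]]
  ]
}}

```text
time_s: 13.97
tool_pos: [608.8, -105.5, 23.0]
eef_rot: [0.0, 0.797, -0.604, 0.0]
force: [0.3, 0.9, -1.8]
opening: 0.406
gripper_force: 25.0
```

```bash
python3 -c "
from h import *
go(609,-105.6,22.2,195.7)"
```

```text
t 13.97 pos [ 608.8 -105.5   23. ] F [ 0.3  0.9 -1.8] op 0.406 gf 25.0
turn [ 0. -0.  0.] shift [ 0.   -0.    0.02] rows>=0.0
```

>>> {"op": "play_rows", "data": {
  "motion": [
    [[0, 0, 0, 0, 0, 0.01, 1], [0, 0, 0, 0, 0, 0.02, 1], [0, 0, 0, 0, 0, 0.025, 1], [0, 0, 0, 0, 0, 0.025, 1], [0, 0, 0, 0, 0, 0.025, 1], [0, 0, 0, 0, 0, 0.025, 1], [0, 0, 0, 0, 0, 0.025, 1], [0, 0, 0, 0, 0, 0.025, 1]]
  ]
}}

```text
time_s: 14.63
tool_pos: [608.9, -105.5, 22.2]
eef_rot: [-0.0, 0.797, -0.604, 0.0]
force: [-2.0, 0.7, 1.9]
opening: 0.407
gripper_force: 25.0
```

Contact shows (force z rose from -1.8 to +1.9 N). Releasing and retreating.

>>> {"op": "play_rows", "data": {
  "motion": [
    [[0, 0, 0, 0, 0, 0, -0.3], [0, 0, 0, 0, 0, 0, -0.3], [0, 0, 0, 0, 0, 0, -0.3], [0, 0, 0, 0, 0, -0.1, -0.3], [0, 0, 0, 0, 0, -0.5, -1], [0, 0, 0, 0, 0, -1.1, -1], [0, 0, 0, 0, 0, -1.6, -1], [0, 0, 0, 0, 0, -1.8, -1]]
  ]
}}

```text
time_s: 15.3
tool_pos: [610.4, -105.6, 97.2]
eef_rot: [-0.001, 0.797, -0.604, 0.002]
force: [0.7, -0.2, 0.8]
opening: 0.89
gripper_force: 0.0
```

```bash
python3 -c "
from h import *
go(446.4,314,95,161.4)"
```

```text
t 15.30 pos [ 610.4 -105.6   97.2] F [ 0.7 -0.2  0.8] op 0.890 gf 0.0
turn [-0.05 -0.    6.87] shift [-11.21   1.1    0.04] rows>=10.8
```

>>> {"op": "play_rows", "data": {
  "motion": [
    [[0, 0, 0.2, -0.4, 0.04, 0, -1], [0, 0, 0.7, -1.2, 0.12, 0, -1], [0, 0, 1.3, -2.1, 0.2, 0, -1], [0, 0, 1.9, -3.0, 0.3, 0, -1], [0, 0, 2.4, -3.9, 0.4, 0, -1], [0, 0, 3.0, -4.8, 0.48, 0, -1], [0, 0, 3.5, -5.7, 0.56, 0, -1], [0, 0, 4.0, -6.6, 0.65, 0, -1]]
  ]
}}

```text
time_s: 15.97
tool_pos: [511.4, 143.0, 94.0]
eef_rot: [0.0, -0.679, 0.734, 0.0]
force: [0.7, 1.6, -0.3]
opening: 1.004
gripper_force: 0.0
```

```bash
python3 -c "
from h import *
go(446.4,314,70,161.4)"
```

```text
t 15.97 pos [511.4 143.   94. ] F [ 0.7  1.6 -0.3] op 1.004 gf 0.0
turn [-0.    0.    2.83] shift [-4.14  1.95  0.6 ] rows>=4.4
```

>>> {"op": "play_rows", "data": {
  "motion": [
    [[0, 0, 0.6, -0.85, 0.4, 0, -1], [0, 0, 1.2, -1.7, 0.8, 0, -1], [0, 0, 1.8, -2.55, 1.2, 0, -1], [0, 0, 2.3, -3.3, 1.55, 0.1, -1], [0, 0, 2.7, -3.9, 1.84, 0.3, -1], [0, 0, 2.83, -4.14, 1.95, 0.5, -1], [0, 0, 2.83, -4.14, 1.95, 0.6, -1], [0, 0, 2.83, -4.14, 1.95, 0.6, -1]]
  ]
}}

```text
time_s: 16.63
tool_pos: [446.0, 312.4, 68.8]
eef_rot: [-0.001, -0.585, 0.811, -0.0]
force: [0.3, -0.2, 0.5]
opening: 1.0
gripper_force: 0.0
```

```bash
python3 -c "
from h import *
for n in ('white_stone','red_box','walnut_lid'): measure(n)
go(446.4,314,6,161.4)"
```

```text
white_stone top 0 p0.91 px [300. 202. 346. 228.] n 709 ztop 32.2 rect [ 609.  -104.7   35.9   95.3  105.8] med [ 608.4 -104.9] bgr [174. 171. 169.]
white_stone scene 0 p0.73 px [218. 170. 265. 202.] n 597 ztop 30.2 rect [ 610.9 -105.5   38.8   95.6  104.5] med [ 611.8 -104.8] bgr [120. 116. 116.]
red_box top 0 p0.80 px [288. 189. 357. 240.] n 950 ztop 20.0 rect [ 609.4 -105.4   74.   132.9  105.7] med [ 608.7 -105.2] bgr [ 52.  60. 116.]
red_box scene 0 p0.62 px [210. 168. 276. 211.] n 673 ztop 18.1 rect [ 612.2 -105.3   74.3  132.5  106.1] med [624.4 -95. ] bgr [23. 28. 73.]
walnut_lid top 0 p0.76 px [110. 268. 168. 311.] n 1312 ztop 21.3 rect [438.3 290.3  62.  106.6  71.9] med [436.3 284.5] bgr [37. 51. 76.]
walnut_lid scene 0 p0.70 px [414. 211. 491. 275.] n 1123 ztop 19.6 rect [448.5 312.8  64.2 156.1  72.2] med [461.9 347.8] bgr [19. 28. 44.]
t 17.23 pos [447.1 312.4  70.1] F [ 0.   0.4 -0.3] op 1.000 gf 0.0
turn [-0.    0.    0.03] shift [-0.03  0.03  1.6 ] rows>=1.5
```

>>> {"op": "play_rows", "data": {
  "motion": [
    [[0, 0, 0, -0.03, 0.03, 0.3, -1], [0, 0, 0, -0.03, 0.03, 0.8, -1], [0, 0, 0, -0.03, 0.03, 1.2, -1], [0, 0, 0, -0.03, 0.03, 1.45, -1], [0, 0, 0, -0.03, 0.03, 1.56, -1], [0, 0, 0, -0.03, 0.03, 1.58, -1], [0, 0, 0, -0.03, 0.03, 1.58, -1], [0, 0, 0, -0.03, 0.03, 1.58, -1]]
  ]
}}

```text
time_s: 17.9
tool_pos: [446.6, 314.6, 7.5]
eef_rot: [0.001, -0.585, 0.811, 0.0]
force: [-0.6, 0.1, 0.5]
opening: 1.002
gripper_force: 0.0
```

```bash
python3 -c "
from h import *
go(446.4,314,7,161.4)"
```

```text
t 17.90 pos [446.6 314.6   7.5] F [-0.6  0.1  0.5] op 1.002 gf 0.0
turn [-0.01  0.01  0.03] shift [ 0.01 -0.    0.01] rows>=0.0
```

>>> {"op": "play_rows", "data": {
  "motion": [
    [[0, 0, 0, 0, 0, 0, 1], [0, 0, 0, 0, 0, 0, 1], [0, 0, 0, 0, 0, 0, 1], [0, 0, 0, 0, 0, 0, 1], [0, 0, 0, 0, 0, 0, 1], [0, 0, 0, 0, 0, 0, 1], [0, 0, 0, 0, 0, 0, 1], [0, 0, 0, 0, 0, 0, 1]]
  ],
  "grip_force": 15
}}

```text
time_s: 18.57
tool_pos: [446.3, 314.2, 7.0]
eef_rot: [0.0, -0.585, 0.811, 0.0]
force: [-1.3, -0.4, 4.6]
opening: 0.709
gripper_force: 15.0
```

```bash
python3 -c "
from h import *
go(454.8,106,80,183)"
```

```text
t 18.57 pos [446.3 314.2   7. ] F [-1.3 -0.4  4.6] op 0.709 gf 15.0
turn [-0.    0.   -4.29] shift [ 4.87 -1.85 -1.83] rows>=5.3
```

>>> {"op": "play_rows", "data": {
  "motion": [
    [[0, 0, 0, 0, 0, -0.3, 1], [0, 0, 0, 0, 0, -0.9, 1], [0, 0, -0.2, 0.3, -0.1, -1.5, 1], [0, 0, -0.8, 1.0, -0.38, -1.83, 1], [0, 0, -1.6, 1.9, -0.72, -1.83, 1], [0, 0, -2.4, 2.8, -1.06, -1.83, 1], [0, 0, -3.2, 3.7, -1.4, -1.83, 1], [0, 0, -4.0, 4.5, -1.71, -1.83, 1]]
  ]
}}

```text
time_s: 19.23
tool_pos: [453.3, 119.6, 79.9]
eef_rot: [0.0, 0.718, -0.696, -0.0]
force: [0.4, -0.1, -0.8]
opening: 0.709
gripper_force: 15.0
```

>>> {"op": "play_rows", "data": {
  "motion": [
    [[0, 0, -0.29, 0.31, -0.25, 0, 1], [0, 0, -0.29, 0.31, -0.25, 0, 1], [0, 0, -0.29, 0.31, -0.25, 0, 1], [0, 0, -0.29, 0.31, -0.25, 0, 1], [0, 0, -0.29, 0.31, -0.25, 0, 1], [0, 0, -0.29, 0.31, -0.25, 0, 1], [0, 0, -0.29, 0.31, -0.25, 0, 1], [0, 0, -0.29, 0.31, -0.25, 0, 1]]
  ]
}}

```text
time_s: 19.9
tool_pos: [464.3, 110.1, 79.9]
eef_rot: [0.0, 0.726, -0.688, -0.0]
force: [0.9, 0.9, -0.5]
opening: 0.705
gripper_force: 15.0
```

```bash
python3 -c "
from h import *
import cv2
measure('walnut_lid')
go(454.8,106,45,183)
cv2.imwrite('pics/s4.png',cv2.resize(get_image('scene')[0][100:240,280:480],(800,560)))"
```

```text
walnut_lid top 0 p0.75 px [229. 260. 260. 297.] n 871 ztop 94.2 rect [467.1  59.4  54.   61.4   3.9] med [467.4  58.9] bgr [37. 54. 80.]
walnut_lid scene 0 p0.62 px [325. 144. 408. 203.] n 785 ztop 92.4 rect [466.8 109.   64.9 156.1  93.7] med [464.5 155.8] bgr [22. 33. 51.]
t 20.10 pos [464.4 109.8  80. ] F [ 0.1  0.3 -0.7] op 0.709 gf 15.0
turn [-0.  0.  0.] shift [0.08 0.24 0.87] rows>=0.9
```

View pics/s4.png

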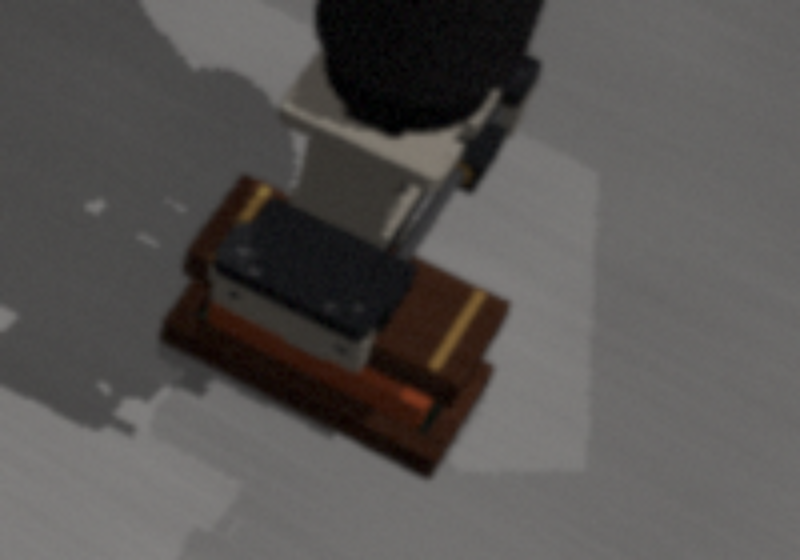

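The lid is held level above the walnut box, about 10 mm off in x: lid at crop (345,275), box at (330,380). I'll correct that while coming down to just above the stone.

>>> {"op": "play_rows", "data": {
  "motion": [
    [[0, 0, 0, 0.04, 0.12, 0, 1], [0, 0, 0, 0.08, 0.24, 0.1, 1], [0, 0, 0, 0.08, 0.24, 0.3, 1], [0, 0, 0, 0.08, 0.24, 0.5, 1], [0, 0, 0, 0.08, 0.24, 0.65, 1], [0, 0, 0, 0.08, 0.24, 0.7, 1], [0, 0, 0, 0.08, 0.24, 0.7, 1], [0, 0, 0, 0.08, 0.24, 0.7, 1]]
  ]
}}

```text
time_s: 20.82
tool_pos: [455.1, 105.8, 51.7]
eef_rot: [0.0, 0.725, -0.688, -0.0]
force: [0.4, -0.1, -0.9]
opening: 0.706
gripper_force: 15.0
```

```bash
python3 -c "
from h import *
measure('walnut_lid',['scene']);measure('walnut_box',['top'])
go(454.8,106,27.5,183)"
```

```text
walnut_lid scene 0 p0.65 px [324. 149. 404. 206.] n 709 ztop 64.1 rect [457.6 105.   63.5 155.9  92. ] med [455.9 151.1] bgr [21. 33. 52.]
walnut_lid scene 1 p0.46 px [146. 124. 200. 162.] n 891 ztop 33.0 rect [ 609.3 -311.    59.8  110.1  110.6] med [ 609.9 -309.3] bgr [ 55.  77. 103.]
walnut_lid scene 2 p0.18 px [254. 278. 285. 317.] n 126 ztop 108.0 rect [791.6  97.7  21.   22.8  78.4] med [792.4  98.2] bgr [34. 44. 59.]
walnut_box top 0 p0.54 px [238. 264. 266. 298.] n 111 ztop 20.4 rect [469.7  33.4  39.5  82.1  36.8] med [475.1  27.5] bgr [28. 38. 57.]
t 21.02 pos [455.2 106.   52.2] F [-0.6 -0.4 -0.7] op 0.705 gf 15.0
turn [-0.01  0.    0.  ] shift [0.   0.01 0.62] rows>=0.6
```

>>> {"op": "play_rows", "data": {
  "motion": [
    [[0, 0, 0, 0, 0.01, 0.1, 1], [0, 0, 0, 0, 0.01, 0.25, 1], [0, 0, 0, 0, 0.01, 0.38, 1], [0, 0, 0, 0, 0.01, 0.48, 1], [0, 0, 0, 0, 0.01, 0.55, 1], [0, 0, 0, 0, 0.01, 0.6, 1], [0, 0, 0, 0, 0.01, 0.62, 1], [0, 0, 0, 0, 0.01, 0.62, 1]]
  ]
}}

```text
time_s: 21.68
tool_pos: [454.5, 105.8, 27.1]
eef_rot: [0.0, 0.725, -0.688, -0.0]
force: [-0.2, 0.8, -0.8]
opening: 0.702
gripper_force: 15.0
```

>>> {"op": "play_rows", "data": {
  "motion": [
    [[0, 0, 0, 0, 0, 0.01, 1], [0, 0, 0, 0, 0, 0.015, 1], [0, 0, 0, 0, 0, 0.015, 1], [0, 0, 0, 0, 0, 0.015, 1], [0, 0, 0, 0, 0, 0.015, 1], [0, 0, 0, 0, 0, 0.015, 1], [0, 0, 0, 0, 0, 0.015, 1], [0, 0, 0, 0, 0, 0.015, 1]]
  ]
}}

```text
time_s: 22.35
tool_pos: [454.7, 105.9, 27.0]
eef_rot: [-0.0, 0.725, -0.688, 0.0]
force: [-1.8, -1.1, 5.8]
opening: 0.707
gripper_force: 15.0
```

Contact at z=27 as expected, so the lid is on the rim. Releasing.

>>> {"op": "play_rows", "data": {
  "motion": [
    [[0, 0, 0, 0, 0, -0.01, -1], [0, 0, 0, 0, 0, -0.01, -1], [0, 0, 0, 0, 0, -0.01, -1], [0, 0, 0, 0, 0, -0.01, -1], [0, 0, 0, 0, 0, -0.2, -1], [0, 0, 0, 0, 0, -0.7, -1], [0, 0, 0, 0, 0, -1.2, -1], [0, 0, 0, 0, 0, -1.5, -1]]
  ]
}}

```text
time_s: 23.02
tool_pos: [455.2, 106.2, 88.7]
eef_rot: [-0.001, 0.726, -0.688, 0.0]
force: [0.3, 1.0, -0.5]
opening: 1.0
gripper_force: 0.0
```

```bash
python3 -c "
from h import *
go(598.7,306.7,75,186.4)"
```

```text
t 23.02 pos [455.2 106.2  88.7] F [ 0.3  1.  -0.5] op 1.000 gf 0.0
turn [-0.02  0.01 -0.68] shift [-4.82 -3.85  0.35] rows>=5.9
```

>>> {"op": "play_rows", "data": {
  "motion": [
    [[0, 0, -0.1, -0.4, -0.32, 0, -1], [0, 0, -0.2, -1.1, -0.88, 0, -1], [0, 0, -0.3, -1.9, -1.52, 0, -1], [0, 0, -0.4, -2.7, -2.16, 0, -1], [0, 0, -0.5, -3.5, -2.8, 0.1, -1], [0, 0, -0.6, -4.2, -3.36, 0.2, -1], [0, 0, -0.68, -4.7, -3.75, 0.35, -1], [0, 0, -0.68, -4.82, -3.85, 0.35, -1]]
  ]
}}

```text
time_s: 23.68
tool_pos: [600.0, 309.4, 71.2]
eef_rot: [0.0, 0.746, -0.666, 0.0]
force: [0.9, -0.7, -0.2]
opening: 0.995
gripper_force: 0.0
```

```bash
python3 -c "
from h import *
measure('walnut_lid',['top','scene']);measure('walnut_box',['top','scene'])
go(598.7,306.7,7,186.4)"
```

```text
walnut_lid top 0 p0.80 px [185. 264. 262. 299.] n 2209 ztop 41.3 rect [455.  105.7  62.  153.8  92.8] med [455.  105.7] bgr [29. 43. 66.]
walnut_lid scene 0 p0.96 px [326. 152. 402. 212.] n 1630 ztop 39.5 rect [456.6 105.1  65.6 155.4  93. ] med [458.2 108.7] bgr [14. 22. 38.]
walnut_lid scene 1 p0.69 px [147. 122. 201. 165.] n 932 ztop 32.8 rect [ 609.8 -310.9   62.   110.4  108.7] med [ 610.  -310.5] bgr [ 57.  80. 106.]
walnut_box top 0 p0.90 px [185. 264. 262. 302.] n 191 ztop 20.0 rect [455.3 105.6  73.4 164.3  91.9] med [485.6  41.7] bgr [30. 38. 55.]
walnut_box top 1 p0.30 px [186. 267. 260. 298.] n 2156 ztop 41.3 rect [455.  105.7  61.9 153.7  93. ] med [455.  105.5] bgr [28. 43. 66.]
walnut_box scene 0 p0.81 px [318. 179. 402. 218.] n 347 ztop 18.2 rect [461.  105.6  73.2 169.9  95.3] med [488.8 130.5] bgr [16. 20. 28.]
walnut_box scene 1 p0.30 px [324. 155. 402. 211.] n 1661 ztop 39.4 rect [456.7 105.   64.7 155.8  93.4] med [458.  108.1] bgr [15. 23. 38.]
t 24.08 pos [598.  305.7  73.4] F [ 0.7  0.1 -0.1] op 1.003 gf 0.0
turn [-0.01  0.   -0.01] shift [-0.02 -0.02  1.66] rows>=1.6
```

The walnut lid is on squarely at ztop 41.3, centred to under 0.5 mm. Now the red lid.

>>> {"op": "play_rows", "data": {
  "motion": [
    [[0, 0, 0, -0.02, -0.02, 0.3, -1], [0, 0, 0, -0.02, -0.02, 0.8, -1], [0, 0, 0, -0.02, -0.02, 1.25, -1], [0, 0, 0, -0.02, -0.02, 1.5, -1], [0, 0, 0, -0.02, -0.02, 1.6, -1], [0, 0, 0, -0.02, -0.02, 1.64, -1], [0, 0, 0, -0.02, -0.02, 1.64, -1], [0, 0, 0, -0.02, -0.02, 1.64, -1]]
  ]
}}

```text
time_s: 24.75
tool_pos: [599.5, 307.7, 7.8]
eef_rot: [-0.001, 0.746, -0.666, 0.0]
force: [0.4, -0.1, 0.3]
opening: 1.0
gripper_force: 0.0
```

```bash
python3 -c "
from h import *
go(598.7,306.7,7,186.4)"
```

```text
t 24.75 pos [599.5 307.7   7.8] F [ 0.4 -0.1  0.3] op 1.000 gf 0.0
turn [-0.01  0.01  0.  ] shift [0.02 0.02 0.02] rows>=0.0
```

>>> {"op": "play_rows", "data": {
  "motion": [
    [[0, 0, 0, 0.01, 0.01, 0.01, 1], [0, 0, 0, 0.01, 0.01, 0.01, 1], [0, 0, 0, 0.01, 0.01, 0.01, 1], [0, 0, 0, 0.01, 0.01, 0.01, 1], [0, 0, 0, 0.01, 0.01, 0.01, 1], [0, 0, 0, 0.01, 0.01, 0.01, 1], [0, 0, 0, 0.01, 0.01, 0.01, 1], [0, 0, 0, 0.01, 0.01, 0.01, 1]]
  ]
}}

```text
time_s: 25.42
tool_pos: [598.7, 307.0, 6.9]
eef_rot: [-0.0, 0.746, -0.666, 0.0]
force: [-0.6, 0.7, 3.5]
opening: 0.7
gripper_force: 15.0
```

```bash
python3 -c "
from h import *
go(609.1,-105.4,80,195.7)"
```

```text
t 25.42 pos [598.7 307.    6.9] F [-0.6  0.7  3.5] op 0.700 gf 15.0
turn [-0.    0.   -1.86] shift [10.27  0.89 -1.83] rows>=10.0
```

>>> {"op": "play_rows", "data": {
  "motion": [
    [[0, 0, 0, 0, 0, -0.3, 1], [0, 0, 0, 0, 0, -0.9, 1], [0, 0, 0, 0.3, 0.03, -1.5, 1], [0, 0, -0.2, 1.0, 0.09, -1.83, 1], [0, 0, -0.4, 1.9, 0.16, -1.83, 1], [0, 0, -0.6, 2.8, 0.24, -1.83, 1], [0, 0, -0.8, 3.7, 0.32, -1.83, 1], [0, 0, -1.0, 4.6, 0.4, -1.83, 1]]
  ]
}}

```text
time_s: 26.08
tool_pos: [603.1, 120.8, 80.7]
eef_rot: [-0.0, 0.774, -0.633, 0.0]
force: [0.6, -0.1, -0.3]
opening: 0.703
gripper_force: 15.0
```

```bash
python3 -c "
from h import *
go(609.1,-105.4,80,195.7)"
```

```text
t 26.08 pos [603.1 120.8  80.7] F [ 0.6 -0.1 -0.3] op 0.703 gf 15.0
turn [-0.01  0.   -0.84] shift [5.57 0.98 0.01] rows>=5.4
```

>>> {"op": "play_rows", "data": {
  "motion": [
    [[0, 0, -0.15, 0.9, 0.16, 0, 1], [0, 0, -0.3, 1.8, 0.32, 0, 1], [0, 0, -0.45, 2.7, 0.48, 0, 1], [0, 0, -0.6, 3.6, 0.63, 0, 1], [0, 0, -0.7, 4.5, 0.79, 0, 1], [0, 0, -0.8, 5.2, 0.91, 0, 1], [0, 0, -0.84, 5.5, 0.97, 0, 1], [0, 0, -0.84, 5.57, 0.98, 0, 1]]
  ]
}}

```text
time_s: 26.75
tool_pos: [608.6, -106.3, 80.2]
eef_rot: [0.0, 0.796, -0.606, 0.0]
force: [1.0, 0.0, -0.5]
opening: 0.702
gripper_force: 15.0
```

>>> {"op": "play_rows", "data": {
  "motion": [
    [[0, 0, 0, 0, 0, 0.05, 1], [0, 0, 0, 0, 0, 0.2, 1], [0, 0, 0, 0, 0, 0.4, 1], [0, 0, 0, 0, 0, 0.55, 1], [0, 0, 0, 0, 0, 0.6, 1], [0, 0, 0, 0, 0, 0.6, 1], [0, 0, 0, 0, 0, 0.6, 1], [0, 0, 0, 0, 0, 0.6, 1]]
  ]
}}

```text
time_s: 27.42
tool_pos: [609.1, -103.6, 55.9]
eef_rot: [-0.0, 0.797, -0.604, 0.0]
force: [0.8, 0.8, -1.2]
opening: 0.707
gripper_force: 15.0
```

```bash
python3 -c "
from h import *
measure('red_lid',['scene'])
go(609.1,-105.4,50,195.7)"
```

```text
red_lid scene 0 p0.90 px [244. 164. 276. 198.] n 484 ztop 68.3 rect [601.2 -68.   47.4  63.6  18.3] med [600.2 -65. ] bgr [23. 33. 76.]
t 27.52 pos [ 609.1 -103.8   56.1] F [ 0.1  0.2 -0. ] op 0.710 gf 15.0
turn [-0.01 -0.   -0.02] shift [0.04 0.01 0.15] rows>=0.2
```

>>> {"op": "play_rows", "data": {
  "motion": [
    [[0, 0, 0, 0.04, 0.01, 0.05, 1], [0, 0, 0, 0.04, 0.01, 0.2, 1], [0, 0, 0, 0.04, 0.01, 0.35, 1], [0, 0, 0, 0.04, 0.01, 0.5, 1], [0, 0, 0, 0.04, 0.01, 0.6, 1], [0, 0, 0, 0.04, 0.01, 0.65, 1], [0, 0, 0, 0.04, 0.01, 0.65, 1], [0, 0, 0, 0.04, 0.01, 0.65, 1]]
  ]
}}

```text
time_s: 28.18
tool_pos: [608.9, -105.6, 29.5]
eef_rot: [0.0, 0.797, -0.605, -0.0]
force: [0.5, -0.7, -1.0]
opening: 0.7
gripper_force: 15.0
```

```bash
python3 -c "
from h import *
go(609.1,-105.4,27,195.7)"
```

```text
t 28.18 pos [ 608.9 -105.6   29.5] F [ 0.5 -0.7 -1. ] op 0.700 gf 15.0
turn [ 0.   -0.   -0.02] shift [-0.   -0.01  0.06] rows>=0.1
```

>>> {"op": "play_rows", "data": {
  "motion": [
    [[0, 0, 0, 0, 0, 0.02, 1], [0, 0, 0, 0, 0, 0.04, 1], [0, 0, 0, 0, 0, 0.055, 1], [0, 0, 0, 0, 0, 0.065, 1], [0, 0, 0, 0, 0, 0.07, 1], [0, 0, 0, 0, 0, 0.07, 1], [0, 0, 0, 0, 0, 0.07, 1], [0, 0, 0, 0, 0, 0.07, 1]]
  ]
}}

```text
time_s: 28.85
tool_pos: [609.0, -105.6, 27.0]
eef_rot: [-0.0, 0.797, -0.605, 0.0]
force: [0.1, -0.6, -0.7]
opening: 0.702
gripper_force: 15.0
```

>>> {"op": "play_rows", "data": {
  "motion": [
    [[0, 0, 0, 0, 0, 0.01, 1], [0, 0, 0, 0, 0, 0.02, 1], [0, 0, 0, 0, 0, 0.02, 1], [0, 0, 0, 0, 0, 0.02, 1], [0, 0, 0, 0, 0, 0.02, 1], [0, 0, 0, 0, 0, 0.02, 1], [0, 0, 0, 0, 0, 0.02, 1], [0, 0, 0, 0, 0, 0.02, 1]]
  ]
}}

```text
time_s: 29.52
tool_pos: [609.0, -105.5, 26.8]
eef_rot: [-0.0, 0.797, -0.605, 0.0]
force: [-2.5, 0.7, 5.6]
opening: 0.703
gripper_force: 15.0
```

Contact with the rim. Releasing and withdrawing up, then away from the view.

>>> {"op": "play_rows", "data": {
  "motion": [
    [[0, 0, 0, 0, 0, -0.01, -1], [0, 0, 0, 0, 0, -0.01, -1], [0, 0, 0, 0, 0, -0.01, -1], [0, 0, 0, 0, 0, -0.01, -1], [0, 0, 0, 0, 0, -0.2, -1], [0, 0, 0, 0, 0, -0.8, -1], [0, 0, 0, 0, 0, -1.7, -1], [0, 0, 0, 0, 0, -2.4, -1]]
  ]
}}

```text
time_s: 30.18
tool_pos: [609.0, -105.8, 124.3]
eef_rot: [0.0, 0.797, -0.604, 0.0]
force: [1.8, 0.0, 0.0]
opening: 1.0
gripper_force: 0.0
```

```bash
python3 -c "
from h import *
go(520,60,150,190)"
```

```text
t 30.18 pos [ 609.  -105.8  124.3] F [1.8 0.  0. ] op 1.000 gf 0.0
turn [ 0.   -0.01  1.12] shift [-4.59  1.03 -0.64] rows>=4.6
```

>>> {"op": "play_rows", "data": {
  "motion": [
    [[0, 0, 0.1, -0.5, 0.1, -0.1, -1], [0, 0, 0.3, -1.2, 0.3, -0.2, -1], [0, 0, 0.5, -2.0, 0.45, -0.3, -1], [0, 0, 0.7, -2.8, 0.63, -0.4, -1], [0, 0, 0.9, -3.6, 0.8, -0.5, -1], [0, 0, 1.0, -4.3, 0.97, -0.6, -1], [0, 0, 1.1, -4.6, 1.03, -0.64, -1], [0, 0, 1.1, -4.6, 1.03, -0.64, -1]]
  ]
}}

```text
time_s: 30.85
tool_pos: [519.2, 62.7, 149.2]
eef_rot: [-0.001, 0.767, -0.641, 0.0]
force: [-0.4, -0.9, 0.0]
opening: 1.005
gripper_force: 0.0
```

```bash
python3 - <<'E'
from h import *
for n in "walnut_lid red_lid red_box cork_block sanding_block oil_bottle".split(): measure(n)
cv2.imwrite('pics/t5.png',get_image('top')[0])
E
```

```text
walnut_lid scene 0 p0.76 px [329. 161. 400. 210.] n 1273 ztop 39.6 rect [456.4 116.   63.9 133.9  93. ] med [457.5 124.9] bgr [19. 30. 50.]
red_lid top 0 p0.67 px [380. 278. 441. 319.] n 1074 ztop 24.2 rect [ 434.7 -298.7   41.3  125.    69.5] med [ 434.8 -298.8] bgr [128.  87.  55.]
red_lid top 1 p0.65 px [295. 190. 354. 236.] n 1550 ztop 41.3 rect [ 609.2 -105.2   61.7  120.9  105.7] med [ 608.7 -105. ] bgr [ 46.  61. 129.]
red_lid scene 0 p0.77 px [212. 164. 275. 202.] n 1308 ztop 39.3 rect [ 611.5 -105.8   64.5  121.   105.7] med [ 611.7 -104.3] bgr [19. 27. 69.]
red_box top 0 p0.88 px [287. 190. 355. 238.] n 260 ztop 20.2 rect [ 608.9 -103.8   73.8  129.5  105.7] med [582.7 -76.7] bgr [ 60.  67. 116.]
red_box scene 0 p0.75 px [208. 184. 276. 209.] n 238 ztop 17.9 rect [634.6 -87.5  60.4 144.  130.1] med [636.7 -68.2] bgr [19. 23. 54.]
cork_block top 0 p0.56 px [388. 194. 448. 236.] n 1268 ztop 35.0 rect [ 606.4 -310.8   59.3  110.   108.8] med [ 605.8 -310.4] bgr [ 95. 128. 159.]
cork_block scene 0 p0.73 px [146. 121. 202. 162.] n 924 ztop 32.7 rect [ 609.3 -311.9   62.   110.8  108.8] med [ 609.5 -310. ] bgr [49. 68. 91.]
sanding_block top 0 p0.61 px [379. 278. 442. 315.] n 1087 ztop 24.2 rect [ 435.  -299.3   41.4  124.6   69.9] med [ 434.6 -298.9] bgr [129.  88.  56.]
sanding_block scene 0 p0.96 px [204.  82. 244. 123.] n 603 ztop 21.8 rect [ 437.8 -300.7   41.9  126.3   70.2] med [ 439.  -297.1] bgr [66. 42. 26.]
sanding_block scene 1 p0.41 px [147. 124. 202. 161.] n 898 ztop 32.8 rect [ 608.9 -311.5   62.   109.3  108.9] med [ 609.5 -309.7] bgr [48. 68. 91.]
oil_bottle top 0 p0.92 px [219. 109. 246. 142.] n 98 ztop 109.9 rect [788.1  97.5  20.1  20.6 137.8] med [787.3  97.1] bgr [56. 72. 92.]
oil_bottle scene 0 p0.76 px [254. 279. 284. 315.] n 119 ztop 107.5 rect [791.2  98.2  20.4  22.5  10. ] med [791.2  99.4] bgr [33. 43. 58.]
```

View pics/t5.png

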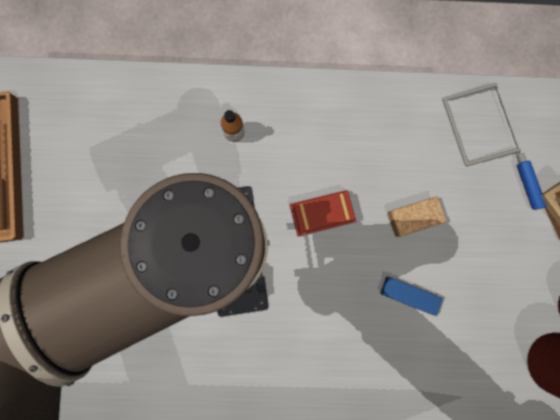

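The red lid sits square and centred on its box at (323,213), with its top at 41.3 mm. The walnut lid, hidden from above by the arm, is still closed and square in the scene view. The cork, blue block and bottle haven't moved. Handing in.

```bash
python3 -c "
from rig import *
print(finish_job())"
```

```text
the job is handed in; nothing more can be done
None
```

Both stones are boxed flat with their matching lids closed squarely on the rims, the cork block, blue sanding block and oil bottle have not moved, and the job was handed in at about 31–32 s of the 99 s allowed.

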